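# Set the long muddler in the slanted rest

### The arm

A 7-joint arm with a two-finger parallel gripper is mounted at the origin on a cart in front of the work surface, level with it; the furniture and walls round the work are solid. World frame = base frame: x ahead of the robot, y to its left, z up, the work surface at z = 0. Lengths are in m, angles in rad, forces in N, time in s.
With the tool pointing down it reaches from about 0.425 to 0.825 m from the base axis. Payload 3.6 kg.
Tool frame: the origin (TCP) lies between the finger pads; the fingertips stand nose_length ahead of it and the grasp point (between the pads) lies 8 mm behind it (nose_length is the distance from the TCP to the fingertips, in m); x points along the fingers, y is the direction in which the jaws open and shut, and the axes are right-handed (so a half turn about x gives the same grasp; the last joint's range is limited). The gripper opens to 93 mm and grips with 3 to 60 N. Pads are 15 mm wide; open, the fingers measure 128 mm over their backs; the gripper's body (75 mm by 188 mm) begins 65 mm behind the grasp point.
Start: joints at [1.31, 0.615, -0.013, 1.423, 0.008, 1.103, -0.04], TCP at [0.151, -0.632, 0.23] pointing down, gripper open.
Joint ranges: [-3.12, 3.12], [-0.3, 2.06], [-1.34, 1.32], [0.26, 2.42], [-1.36, 4.5], [0.01, 1.98], [-2.84, 2.84]. Speed limits (rad/s): [2.79, 2.79, 3.14, 3.14, 3.14, 3.14, 3.14].

### API

Orientations are given as [roll, pitch, yaw] about the fixed x, y, z axes, in that order (R = Rz(yaw) Ry(pitch) Rx(roll)).
In Python, from plant import * gives the robot as it stands.
- The arm moves only by the tool arm_command, never from a script. Its argument "targets" is a list of rows, each a list of 2 entries, a list of its own where there are three numbers: the shift along the tool's x, y, z in mm, then the turn about the tool's x in degrees. A call has 1 to 12 rows; each row shifts and turns the commanded pose from where the row before left it, along the tool's axes as they then stand; what a row does not reach is not made up. A row lasts 1/10 s, in which the tool goes at most 50 mm and 8.59 degrees, less where a joint would pass 70% of its speed; a pose out of reach is approached as far as the arm can. A call is refused whole if a number of a shift passes 50 or a number of a turn 8.59, either way. A call with a gripper value outside its range is refused whole. "fingers" is the finger opening in mm, from 0 to 93, set as the call begins (left out, the last holds). The fingers move at their own pace and stop on an object; the grip force is fixed at half the most. Time passes only in rows, so rows that do not move let the fingers close. It gives the time, the measured TCP pose, the force and the opening at its end, in the units of the state.
- get_obs(): the state, without advancing time (a new reading comes with each control period).
- camera(name): name is "side" or "top" or "wrist"; returns a dict with "img" (400x640x3 uint8, red, green, blue), "depth" (400x640 float32, m along the optical axis (not along the pixel's ray), 0 where there is no reading), "mtx" (3x3 intrinsics, pixels), "T" (4x4, takes a point from camera to world coordinates); the wrist camera has in their place "T_tool_cam" (4x4, takes a point from camera to tool coordinates, whose origin is the TCP and whose axes are the tool frame's). Camera axes: x right, y up, looking along -z (the intrinsics and any distortion apply to the point x, -y, -z); pixel columns grow to the right and rows downward; lengths in m; the calibration is good to about 2 mm. A picture is of the moment at which its call begins: read the wrist's pose just before it.
- job_done(): hands the job in, once; it reports no verdict.
Trained networks look in the newest picture that a camera, given by its name, has taken for a name from the list of things; names that differ only in an ending like _2 or _b are one class to them, and where a whole thing is asked for, a point or a joint stands for the part that bears it (a point fixed in the world has none). Each returns a list of dicts, best first, with "score" (0 to 1); they miss things now and then, are a little off and sometimes report something else, mostly with a low value. They report only what shows in the picture. A call takes as long as a camera call.
- regions_of(camera, query): "mask" (400x640 bool, what is visible of it) and "bbox" ([centre column, centre row, width, height] in pixels, round what is visible of it).
The state is a dict: "time": time; "q": joint angles; "qd": joint speeds; "effort": joint torques, N m; "tcp_pos": TCP position; "tcp_rot": TCP orientation; "contact_force": force on the tool from outside, world axes, zero at the start; "torque": the same for the moment, N m; "width": opening from 0.0 (shut) to 1.0 (fully open).
Only numpy, scipy, OpenCV 4.12 (cv2) and the standard library are available. Lean on these libraries where they do the work, as an engineer would, in place of code of your own. Each camera call takes 0.05 s, during which the arm holds its last target. There are 200 camera calls.

### The job

Pick up the longer of the two muddlers and lay it in the slanted wooden rest, metal head down against the stop of the low saddle and handle resting in the high fork, so that the next person can take it by its raised handle. Lower it into the rest by hand rather than dropping it, then let go. Leave the shorter muddler where it lies.

Things in the scene. Friction and masses are not known exactly. Their poses are not given: they have to be found in the camera images.
- long_muddler: Longer muddler (bar pestle), loose, 220 mm, 130 g: 66 mm round dark metal head (26 mm wide, neck 21), then square brown wood handle 26 x 26 mm. Origin: on its axis at the head's flat end face, 13 mm up as it lies. x: along it to the handle's free end; z: up as it lies (any flat may be up). Balances at x = 118 mm; gripped across the handle at x = 90 to 110 mm it clears the rest.
- short_muddler: Shorter muddler, 140 mm long, otherwise the same make and section; a loose bystander to be left alone. Origin at the centre of its metal head's end face, x axis towards the free end of its handle.
- cradle: Sloping cradle of the rest. Origin 36 mm above the worktop, where the head's end face centre belongs, at the stop's inner face. x: up the 25 degree slope, along the seated muddler; y level; z square to the slope, up. Low saddle x = 0 to 50 mm, fork 145 to 165 mm, open between for fingers. Floors at z = -13 mm, cheeks to z = 16 mm, 36 mm apart at the floor, 44 at the top; stop to z = 9 mm.
- rest: The whole slanted rest, light-coloured wood, fixed: base board 215 x 90 mm, its top 12 mm above the worktop, carrying the cradle. Origin on the worktop below the cradle's origin; x level, from the low saddle towards the high fork (about 116 mm high at its top); the board spans x = -30 to 185 mm.

How it is judged:
By the outcome, as a careful person would: the job done as asked, in the order asked, and still so for the second after the job is handed in, with the robot touching nothing.
It also fails if it takes over 45 s, if anything falls off the work surface, if the arm or the gripper's body presses on something with over 40 N, if the wrist force passes 120 N, or if a joint passes its speed limit or range.

## Working session

There is one attempt and no reset: what is moved stays moved. The work goes in short steps, Python scripts to look and compute and a tool call to move; the robot and the scene stay as the last step left them, time stands still between calls to the robot, and variables do not carry over. Pictures are saved under pics/ and viewed, about 8 in all and at most 12, crops included, and the job is handed in when it is done.

Besides the shell and the picture viewer there is one more tool, called in YAML: its name, and indented under it one key for each argument. arm_command: Moves the arm, as the interface text tells. Its arguments: {"type":"object","properties":{"targets":{"type":"array","items":{"type":"array"}},"fingers":{"type":"number"}},"required":["targets"]}

```bash
ls; mkdir -p pics; cat > h.py <<'E'
from plant import *
import numpy as np, cv2
from scipy.spatial.transform import Rotation as R
def Ttool():
    o=get_obs(); T=np.eye(4); T[:3,:3]=R.from_euler('xyz',o['tcp_rot']).as_matrix(); T[:3,3]=o['tcp_pos']; return T
def snap(n):
    T0=Ttool() if n=='wrist' else None
    c=camera(n)
    if n=='wrist': c['T']=T0@c['T_tool_cam']
    return c
def cloud(c):
    d=c['depth'];v,u=np.mgrid[:400,:640];K=c['mtx']
    p=np.stack([(u-K[0,2])/K[0,0]*d,-(v-K[1,2])/K[1,1]*d,-d],-1)
    return p@c['T'][:3,:3].T+c['T'][:3,3]
E
python3 - <<'E'
from h import *
o=get_obs();print(o)
ims=[]
for n in ('top','side'):
    c=snap(n);P=cloud(c);im=c['img'].copy();print(n,c.keys(),c['T'][:3,3].round(3))
    np.savez(f'{n}0.npz',P=P,img=c['img'],d=c['depth'],mtx=c['mtx'],T=c['T'])
    for q,col in (('long_muddler',(255,0,0)),('short_muddler',(0,0,255)),('rest',(0,255,0))):
        for r in regions_of(n,q)[:3]:
            m=r['mask']&(c['depth']>0);p=P[m]
            print(n,q,round(r['score'],2),np.round(r['bbox']),np.median(p,0).round(3) if len(p) else 0, m.sum())
            cs,_=cv2.findContours(r['mask'].astype(np.uint8),0,1);cv2.drawContours(im,cs,-1,col,1)
    cv2.imwrite(f'pics/{n}0.png',im[...,::-1])
E
```

```text
pics
{'time': 0.0, 'q': array([ 1.30949315,  0.6159239 , -0.012641  ,  1.42487097,  0.00808997,
        1.10340886, -0.04038339]), 'qd': array([-0.00054627,  0.00153859, -0.00021777, -0.00041768, -0.00135693,
        0.00047148,  0.00159067]), 'effort': array([-4.25371518e-04, -4.58932114e+01,  2.08781320e-01, -1.65744764e+01,
       -6.11237157e-02,  2.04357156e-02,  2.33077617e-04]), 'tcp_pos': array([ 0.15107196, -0.63142038,  0.22848729]), 'tcp_rot': array([-1.56547828,  1.56823489,  1.81101607]), 'contact_force': array([-0.15279415,  0.35775144,  0.17190502]), 'torque': array([-0.03010699, -0.0525724 ,  0.00912545]), 'width': 0.9998692356064685}
top dict_keys(['img', 'depth', 'mtx', 'T']) [ 0.258 -0.011  1.025]
top long_muddler 0.95 [335. 164.  30.  96.] [ 0.5   -0.017  0.026] 1094
top short_muddler 0.64 [216. 187.  19.  60.] [0.452 0.259 0.024] 798
top rest 0.85 [445. 180.  59.  96.] [ 0.464 -0.273  0.014] 3598
side dict_keys(['img', 'depth', 'mtx', 'T']) [ 0.46  -0.527  0.746]
side long_muddler 0.66 [384. 231.  98.  41.] [ 0.51  -0.026  0.024] 1223
side short_muddler 0.98 [368. 146.  53.  18.] [0.455 0.253 0.022] 455
side rest 0.95 [357. 337. 118.  70.] [ 0.466 -0.286  0.013] 5655
```

View pics/top0.png

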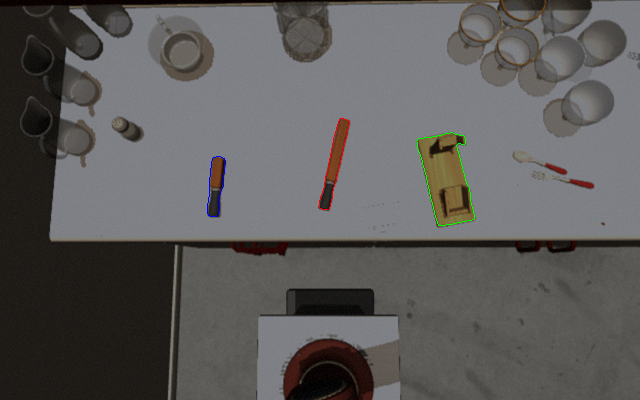

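View pics/side0.png

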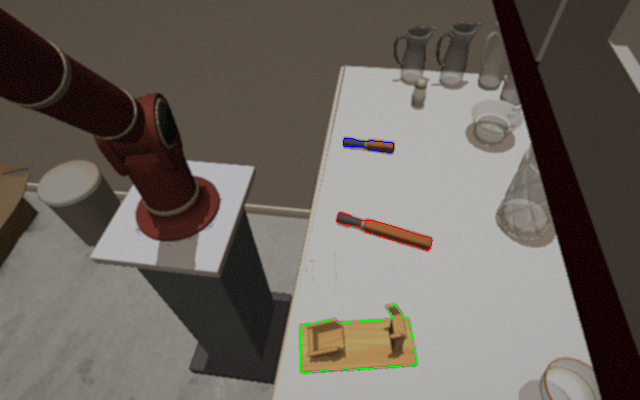

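Top: the long muddler's head is at (325,208) and its free end at (343,120). The rest's low saddle is at (455,203) and the fork at (445,143). The short muddler is at left (216,187). The side view agrees: same head ends, and the rest's fork is away from the robot. Next I fit the poses.

```bash
cat > fit.py <<'E'
from h import *
import sys
for n in ('top','side'):
    c=snap(n);P=cloud(c)
    r=[r for r in regions_of(n,'long_muddler')][0];p=P[r['mask']&(c['depth']>0)];p=p[p[:,2]>.012]
    x=p[:,:2];(cx,cy),wh,a=cv2.minAreaRect((x*1000).astype(np.float32))
    d=np.linalg.svd(x-x.mean(0))[2][0];d*=np.sign(d[0]);s=(x-x.mean(0))@d
    print(n,'long ctr',cx,cy,'wh',wh,'yaw',np.degrees(np.arctan2(d[1],d[0])),'ends',(x.mean(0)+d*s.min()).round(4),(x.mean(0)+d*s.max()).round(4),'ztop',np.percentile(p[:,2],[50,90]).round(4))
    tab=P[(abs(P[...,0]-.5)<.08)&(abs(P[...,1]+.11)<.04)]
    print(' table z',np.median(tab[:,2]))
    r=regions_of(n,'rest')[0];p=P[r['mask']&(c['depth']>0)]
    print(' rest z hist',np.histogram(p[:,2],bins=np.arange(-.01,.14,.01))[0])
    b=p[(p[:,2]<.14)&(p[:,2]>.006)]
    (cx,cy),wh,a=cv2.minAreaRect((b[:,:2]*1000).astype(np.float32));print(' rest rect',cx,cy,wh,a)
    for lo,hi in ((.03,.08),(.085,.13)):
        t=p[(p[:,2]>lo)&(p[:,2]<hi)];print('  band',lo,t.mean(0).round(4),t.min(0).round(3),t.max(0).round(3),len(t))
E
python3 - <<'E'
exec(open('fit.py').read())
import plant;print({k:v for k,v in vars(plant).items() if not k.startswith('_') and not callable(v) and k not in('np','cv2')})
T=Ttool();print(T.round(3)); print(snap('wrist')['T_tool_cam'].round(3))
E
```

```text
top long ctr 499.6515808105469 -16.54086685180664 wh (26.232345581054688, 218.9278106689453) yaw -13.2505990692092 ends [0.393  0.0082] [ 0.6061 -0.042 ] ztop [0.026  0.0289]
 table z 0.0010302702481401749
 rest z hist [  26  267 2192  108  239  301  140  114   31   49  126   28   72    6
    0]
 rest rect 464.5321044921875 -276.9761962890625 (215.3710174560547, 90.28904724121094) 11.025091171264648
  band 0.03 [ 0.4246 -0.2865  0.0472] [ 0.371 -0.322  0.03 ] [ 0.537 -0.24   0.078] 825
  band 0.085 [ 0.5297 -0.2677  0.0997] [ 0.508 -0.295  0.086] [ 0.546 -0.236  0.121] 276
side long ctr 499.5528259277344 -19.036285400390625 wh (27.008460998535156, 219.87110900878906) yaw -13.338324543155501 ends [0.3919 0.0036] [ 0.6059 -0.0472] ztop [0.0247 0.0272]
 table z 0.0001614440516701232
 rest z hist [  18  298 3580  199  352  468  208  171   26  106  179   55  100    3
    0]
 rest rect 464.32208251953125 -278.36383056640625 (214.16647338867188, 90.69532012939453) 11.04040241241455
  band 0.03 [ 0.4223 -0.2866  0.0468] [ 0.37  -0.323  0.03 ] [ 0.544 -0.247  0.079] 1225
  band 0.085 [ 0.5286 -0.2655  0.0988] [ 0.509 -0.297  0.085] [ 0.545 -0.24   0.12 ] 433
{'nose_length': 0.011}
[[ 0.     0.233 -0.973  0.151]
 [ 0.    -0.973 -0.233 -0.632]
 [-1.    -0.    -0.     0.23 ]
 [ 0.     0.     0.     1.   ]]
[[ 0.001  0.301 -0.954 -0.154]
 [ 1.    -0.001  0.001  0.   ]
 [-0.001 -0.954 -0.301 -0.085]
 [ 0.     0.     0.     1.   ]]
```

arm_command:
  targets:
    - [[0,0,0],6.7]
    - [[0,0,0],6.7]
    - [[0,0,0],6.7]
    - [[0,0,0],6.7]
    - [[0,-25,-7],0]
    - [[0,-35,-10],0]
    - [[0,-35,-10],0]
    - [[0,-35,-10],0]
    - [[0,-35,-10],0]
    - [[0,-35,-10],0]
    - [[0,-35,-10],0]
    - [[0,-35,-10],0]
  fingers: 70

```text
time: 1.95
tcp_pos: [0.2892, -0.3859, 0.23]
tcp_rot: [2.737, 1.57, -0.638]
contact_force: [1.3, 0.1, -0.4]
width: 0.751
```

arm_command:
  targets:
    - [[0,-35,-10],0]
    - [[0,-35,-10],0]
    - [[0,-35,-10],0]
    - [[0,-35,-10],0]
    - [[0,-35,-10],0]
    - [[0,-35,-10],0]
    - [[0,-35,-10],0]
    - [[0,-35,-10],0]
    - [[0,-35,-10],0]
    - [[0,-35,-8],0]
    - [[0,-20,-5],0]
    - [[0,0,0],0]

```text
time: 3.15
tcp_pos: [0.4755, -0.0473, 0.2299]
tcp_rot: [-2.035, 1.568, 0.88]
contact_force: [0.2, -0.0, -0.7]
width: 0.753
```

```bash
cat >> h.py <<'E'
def togo(xy,yaw):
    "tool-frame mm and degrees turn to bring TCP over xy with tool y at yaw; shifts in axes AFTER turn"
    T=Ttool();cur=np.degrees(np.arctan2(T[1,1],T[0,1]));turn=-((yaw-cur+180)%360-180)
    y=np.array([np.cos(np.radians(yaw)),np.sin(np.radians(yaw))]);z=np.array([y[1],-y[0]]);d=(np.array(xy)-T[:2,3])*1000
    print('cur yaw %.2f turn %.2f y %.1f z %.1f  tcp z %.4f'%(cur,turn,d@y,d@z,T[2,3]))
E
python3 - <<'E'
from h import *
c=snap('wrist');P=cloud(c);im=c['img'].copy()
for r in regions_of('wrist','long_muddler')[:2]:
    p=P[r['mask']&(c['depth']>0)];p=p[(p[:,2]>.012)&(p[:,2]<.04)];x=p[:,:2]
    d=np.linalg.svd(x-x.mean(0))[2][0];d*=np.sign(d[0]);s=(x-x.mean(0))@d
    rc=cv2.minAreaRect((x*1000).astype(np.float32))
    print(r['score'],rc,np.degrees(np.arctan2(d[1],d[0])),(x.mean(0)+d*s.min()).round(4),(x.mean(0)+d*s.max()).round(4),np.percentile(p[:,2],[50,90]))
    cs,_=cv2.findContours(r['mask'].astype(np.uint8),0,1);cv2.drawContours(im,cs,-1,(255,0,0),1)
cv2.imwrite('pics/w1.png',im[...,::-1])
togo((.4899,-.0155),-103.3)
E
```

```text
0.66 ((500.62432861328125, -15.596843719482422), (26.231613159179688, 220.24044799804688), 76.63319396972656) -13.295821438514919 [0.3933 0.009 ] [ 0.6076 -0.0417] [0.02404221 0.02541086]
cur yaw -103.33 turn -0.03 y -38.7 z -7.4  tcp z 0.2297
```

View pics/w1.png

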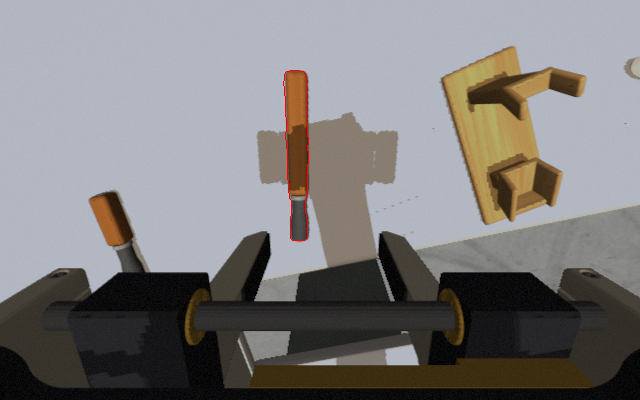

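The wrist view shows the muddler (head at (300,235), end at (296,72)) and agrees with the other cameras within 2 mm. I'll go over the grip point and descend.

arm_command:
  targets:
    - [[0,-20,-4],0]
    - [[10,-19,-4],0]
    - [[30,0,0],0]
    - [[35,0,0],0]
    - [[35,0,0],0]
    - [[35,0,0],0]
    - [[30,0,0],0]
    - [[10,0,0],0]
    - [[0,0,0],0]

```text
time: 4.15
tcp_pos: [0.4899, -0.0164, 0.0439]
tcp_rot: [0.533, 1.568, -2.844]
contact_force: [-0.3, -0.2, -0.0]
width: 0.754
```

```bash
python3 - <<'E'
from h import *
togo((.490,-.0148),-103.3)
E
```

```text
cur yaw -103.47 turn -0.17 y -1.5 z 0.3  tcp z 0.0439
```

arm_command:
  targets:
    - [[15,-1,0],0]
    - [[12,0,0],0]
    - [[3,0,0],0]
    - [[0,0,0],0]

```text
time: 4.55
tcp_pos: [0.4912, -0.0142, 0.015]
tcp_rot: [2.873, 1.571, -0.502]
contact_force: [-0.6, -0.4, -0.2]
width: 0.754
```

arm_command:
  targets:
    - [[0,0,0],0]
    - [[0,0,0],0]
    - [[0,0,0],0]
    - [[0,0,0],0]
    - [[0,0,0],0]
    - [[0,0,0],0]
    - [[0,0,0],0]
    - [[0,0,0],0]
  fingers: 15

```text
time: 5.35
tcp_pos: [0.4911, -0.0139, 0.0147]
tcp_rot: [-2.176, 1.571, 0.732]
contact_force: [0.1, -1.0, 0.8]
width: 0.279
```

arm_command:
  targets:
    - [[-10,0,0],0]
    - [[-20,0,0],0]
    - [[-30,0,0],0]
    - [[-35,0,0],0]
    - [[-35,0,0],0]
    - [[-30,0,0],0]
    - [[-20,0,0],0]
    - [[0,0,0],-6.1]
    - [[0,0,0],-6.1]
    - [[0,0,0],-6.1]
    - [[0,0,0],-6.1]
    - [[0,0,0],0]

```text
time: 6.55
tcp_pos: [0.4904, -0.014, 0.1949]
tcp_rot: [-0.399, 1.57, 2.936]
contact_force: [-0.7, 0.3, -2.2]
width: 0.276
```

```bash
python3 - <<'E'
from h import *
o=np.array((.3883,-.2925));d=np.array((.9815,.1914))
togo(o+.0946*d,-78.97)
c=snap('wrist');P=cloud(c);im=c['img'].copy()
for r in regions_of('wrist','long_muddler')[:1]:
    p=P[r['mask']&(c['depth']>0)];q=np.linalg.svd(p-p.mean(0))[2][0];print(r['score'],len(p),p.mean(0),q,p.min(0),p.max(0))
r=regions_of('wrist','rest')
if r:
    p=P[r[0]['mask']&(c['depth']>0)];print(r[0]['score']);b=p[p[:,2]>.006];print(cv2.minAreaRect((b[:,:2]*1000).astype(np.float32)))
cv2.imwrite('pics/w2.png',im[...,::-1])
E
```

```text
cur yaw -78.95 turn 0.02 y 253.8 z 58.9  tcp z 0.1949
0.91
((469.2027587890625, -274.82977294921875), (205.0463409423828, 89.75603485107422), 11.080297470092773)
```

View pics/w2.png

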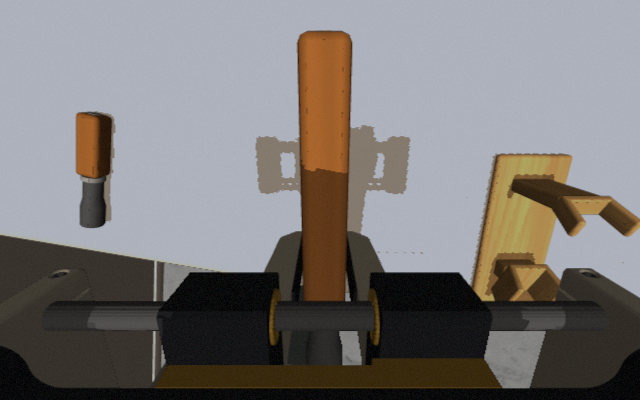

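arm_command:
  targets:
    - [[0,15,4],0]
    - [[0,30,7],0]
    - [[0,33,8],0]
    - [[0,33,8],0]
    - [[0,33,8],0]
    - [[0,33,8],0]
    - [[0,33,8],0]
    - [[0,29,7],0]
    - [[0,15,3.5],0]
    - [[0,0,0],0]
    - [[0,0,0],0]

```text
time: 7.8
tcp_pos: [0.4797, -0.273, 0.1945]
tcp_rot: [-1.592, 1.569, 1.744]
contact_force: [1.5, 0.7, -2.5]
width: 0.28
```

```bash
cat > chk.py <<'E'
from h import *
o=np.array((.3883,-.2925));d=np.array((.9815,.1914));n=np.array((-.1914,.9815))
togo(o+.092*d,-78.97)
print(get_obs()['contact_force'].round(1))
def held(nm):
    c=snap(nm);P=cloud(c);im=c['img']
    q=P-np.r_[o,0];X=q[...,:2]@d;Y=q[...,:2]@n;Z=q[...,2]
    hsv=cv2.cvtColor(im,cv2.COLOR_RGB2HSV)
    r=regions_of(nm,'long_muddler');print(nm,[round(k['score'],2) for k in r])
    if not r: return c
    m=r[0]['mask']&(c['depth']>0)&(abs(Y)<.05)&(Z>.02)
    if nm=='wrist': m&=(X>.11)
    A=np.c_[X[m],Y[m],Z[m]];
    if len(A)<20: print('few');return c
    v=np.linalg.svd(A-A.mean(0))[2][0];v*=np.sign(v[0])
    print(' mean',A.mean(0).round(4),'dir yaw %.1f pitch %.1f'%(np.degrees(np.arctan2(v[1],v[0])),np.degrees(np.arcsin(v[2]))),'X %.3f %.3f'%tuple(np.percentile(A[:,0],[0.5,99.5])),'Z %.3f %.3f'%tuple(np.percentile(A[:,2],[1,99])))
    return c
E
python3 - <<'E'
from chk import *
for k in ('top','side','wrist'):
    c=held(k)
    if k=='side': cv2.imwrite('pics/s2.png',cv2.resize(c['img'][150:400,200:520,::-1],None,fx=2,fy=2))
E
```

```text
cur yaw -78.87 turn 0.10 y 1.6 z 1.4  tcp z 0.1945
[ 1.5  0.7 -2.5]
top [0.56]
 mean [0.0979 0.0044 0.2034] dir yaw 0.2 pitch 0.5 X -0.007 0.210 Z 0.187 0.210
side [0.87]
 mean [ 0.1077 -0.0033  0.2026] dir yaw -0.1 pitch 0.5 X -0.007 0.210 Z 0.187 0.208
wrist [0.88]
 mean [0.1662 0.002  0.204 ] dir yaw 0.2 pitch 0.1 X 0.111 0.212 Z 0.200 0.206
```

View pics/s2.png

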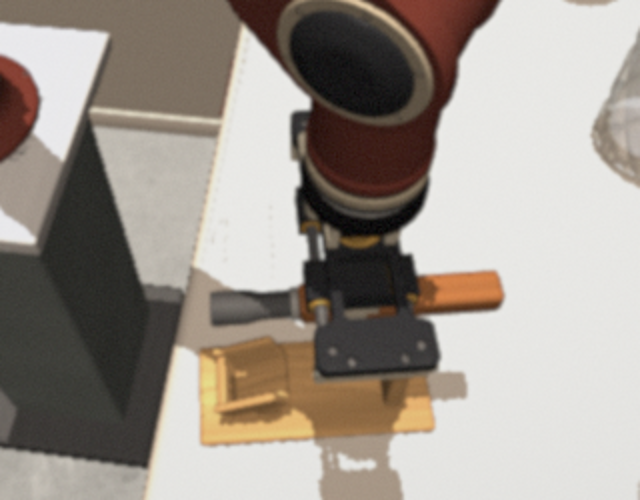

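Level, aligned in yaw, over the rest. The fork must tilt it as I lower straight down, since the tool itself cannot pitch.

arm_command:
  targets:
    - [[10,1.6,0],0]
    - [[20,0,0],0]
    - [[20,0,0],0]
    - [[15,0,0],0]
    - [[8,0,0],0]
    - [[0,0,0],0]

```text
time: 8.7
tcp_pos: [0.479, -0.2761, 0.1202]
tcp_rot: [-0.708, 1.568, 2.627]
contact_force: [0.3, 0.8, -1.4]
width: 0.28
```

```bash
python3 - <<'E'
from chk import *
for k in ('top','wrist'):
    c=held(k)
cv2.imwrite('pics/w3.png',c['img'][...,::-1])
E
```

```text
cur yaw -78.93 turn 0.04 y -1.2 z 0.1  tcp z 0.1202
[ 0.3  0.8 -1.4]
top [0.74]
 mean [0.0992 0.0014 0.1293] dir yaw 0.2 pitch 0.4 X -0.008 0.210 Z 0.114 0.135
wrist [0.97]
 mean [ 0.1658 -0.0019  0.1314] dir yaw -0.1 pitch -0.2 X 0.111 0.212 Z 0.127 0.133
```

View pics/w3.png

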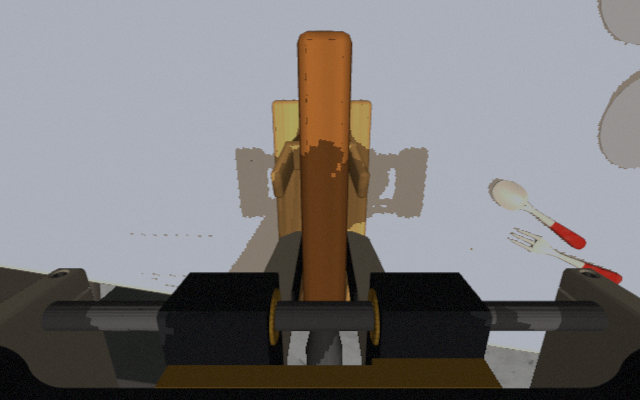

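arm_command:
  targets:
    - [[5,-1,0],0]
    - [[4,0,0],0]
    - [[4,0,0],0]
    - [[3,0,0],0]
    - [[3,0,0],0]
    - [[0,0,0],0]

```text
time: 9.5
tcp_pos: [0.4786, -0.2758, 0.1028]
tcp_rot: [-0.161, 1.569, -3.11]
contact_force: [-3.0, 0.7, 3.4]
width: 0.276
```

```bash
python3 - <<'E'
from chk import *
for k in ('top','side','wrist'):
    c=held(k)
E
```

```text
cur yaw -78.98 turn -0.01 y -0.9 z -0.1  tcp z 0.1028
[-3.   0.7  3.4]
top [0.65]
 mean [0.0965 0.0022 0.113 ] dir yaw 0.5 pitch 5.6 X -0.007 0.206 Z 0.097 0.126
side [0.57]
 mean [ 0.1071 -0.0053  0.1123] dir yaw -0.2 pitch 5.8 X -0.009 0.208 Z 0.093 0.125
wrist [0.82]
 mean [ 0.1662 -0.0007  0.1189] dir yaw 0.1 pitch 4.8 X 0.111 0.210 Z 0.113 0.123
```

arm_command:
  targets:
    - [[3,0,-1],0]
    - [[3,0,-1],0]
    - [[3,0,0],0]
    - [[2,0,0],0]
    - [[0,0,0],0]

```text
time: 10.3
tcp_pos: [0.4797, -0.2757, 0.0912]
tcp_rot: [-0.228, 1.567, 3.106]
contact_force: [-4.0, 0.2, 3.0]
width: 0.28
```

```bash
python3 - <<'E'
from chk import *
for k in ('top','side','wrist'):
    c=held(k)
    if k=='side': cv2.imwrite('pics/s3.png',cv2.resize(c['img'][230:400,260:460,::-1],None,fx=3.5,fy=3.5))
E
```

```text
cur yaw -79.00 turn -0.03 y -1.0 z 1.0  tcp z 0.0912
[-4.   0.2  3. ]
top [0.81, 0.2]
 mean [0.0961 0.0021 0.1033] dir yaw 0.8 pitch 17.2 X -0.007 0.205 Z 0.043 0.180
side [0.56]
 mean [ 0.1092 -0.0054  0.1054] dir yaw -0.3 pitch 15.7 X -0.005 0.204 Z 0.072 0.133
wrist [0.56]
 mean [ 0.167  -0.0008  0.122 ] dir yaw 0.0 pitch 14.7 X 0.111 0.206 Z 0.107 0.132
```

View pics/s3.png

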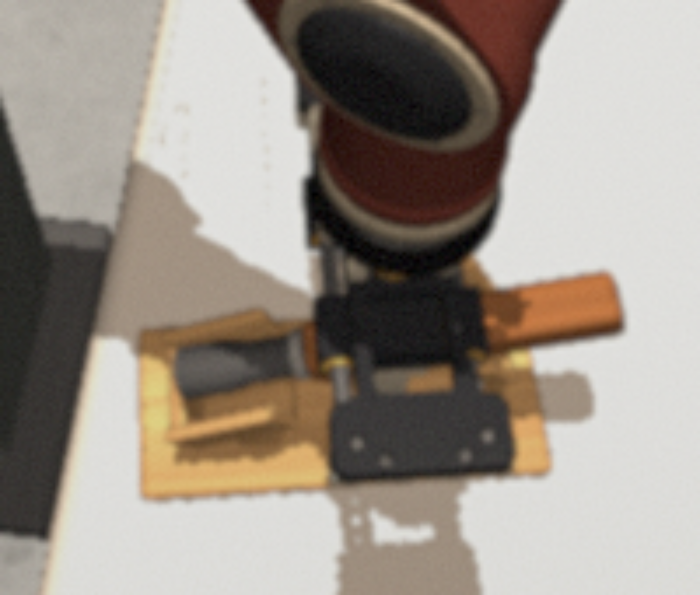

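Tilting works: about 15° now, with the head entering the saddle just uphill of the stop.

arm_command:
  targets:
    - [[2,0,-1],0]
    - [[2,0,-1],0]
    - [[2,0,0],0]
    - [[2,0,0],0]
    - [[0,0,0],0]

```text
time: 11.1
tcp_pos: [0.4814, -0.2753, 0.0831]
tcp_rot: [-0.248, 1.567, 3.085]
contact_force: [-6.8, -0.4, 3.5]
width: 0.277
```

```bash
python3 - <<'E'
from chk import *
for k in ('top','side','wrist'):
    c=held(k)
E
```

```text
cur yaw -79.01 turn -0.04 y -0.9 z 2.6  tcp z 0.0831
[-6.8 -0.4  3.5]
top [0.74]
 mean [0.0992 0.0021 0.0961] dir yaw 0.6 pitch 23.3 X -0.000 0.201 Z 0.043 0.142
side [0.93]
 mean [ 0.1076 -0.0051  0.0986] dir yaw -0.4 pitch 23.3 X -0.004 0.203 Z 0.039 0.139
wrist [0.7, 0.3]
 mean [ 0.1678 -0.0009  0.1249] dir yaw 0.0 pitch 20.9 X 0.111 0.205 Z 0.102 0.138
```

arm_command:
  targets:
    - [[1,0,0],0]
    - [[1,0,0],0]
    - [[0,0,0],0]

```text
time: 11.7
tcp_pos: [0.4818, -0.2753, 0.0813]
tcp_rot: [-0.219, 1.568, 3.115]
contact_force: [-6.2, -0.3, 3.8]
width: 0.277
```

arm_command:
  targets:
    - [[0.5,0,1],0]
    - [[0.5,0,1],0]
    - [[0,0,0],0]

```text
time: 12.0
tcp_pos: [0.4819, -0.2753, 0.081]
tcp_rot: [2.643, 1.57, -0.306]
contact_force: [-3.5, -0.4, 4.9]
width: 0.277
```

```bash
python3 - <<'E'
from chk import *
for k in ('top','side','wrist'):
    c=held(k)
E
```

```text
cur yaw -78.95 turn 0.02 y -1.1 z 3.1  tcp z 0.0810
[-3.5 -0.4  4.9]
top [0.7]
 mean [0.0989 0.002  0.0945] dir yaw 1.1 pitch 25.7 X -0.002 0.203 Z 0.039 0.143
side [0.59]
 mean [ 0.1065 -0.0058  0.0976] dir yaw -0.2 pitch 25.3 X -0.003 0.201 Z 0.032 0.162
wrist []
```

arm_command:
  targets:
    - [[0.5,0,1],0]
    - [[0.5,0,1],0]
    - [[0,0,0],0]

```text
time: 12.6
tcp_pos: [0.4819, -0.2754, 0.0806]
tcp_rot: [2.824, 1.566, -0.124]
contact_force: [-1.8, 0.7, 6.6]
width: 0.277
```

arm_command:
  targets:
    - [[0.4,0,1],0]
    - [[0.4,0,1],0]
    - [[0,0,0],0]

```text
time: 12.9
tcp_pos: [0.4818, -0.2754, 0.0806]
tcp_rot: [2.848, 1.562, -0.099]
contact_force: [0.1, 0.6, 7.5]
width: 0.275
```

arm_command:
  targets:
    - [[0.4,0,1],0]
    - [[0.4,0,1],0]
    - [[0,0,0],0]

```text
time: 13.2
tcp_pos: [0.4803, -0.276, 0.0798]
tcp_rot: [2.788, 1.561, -0.159]
contact_force: [1.2, 1.3, 6.7]
width: 0.276
```

Stick-slip: it's starting to slide. I'll continue down the slope.

arm_command:
  targets:
    - [[0.4,0,1],0]
    - [[0.4,0,1],0]
    - [[0,0,0],0]

```text
time: 13.5
tcp_pos: [0.4797, -0.2763, 0.0795]
tcp_rot: [2.792, 1.559, -0.155]
contact_force: [1.8, 1.5, 9.2]
width: 0.278
```

arm_command:
  targets:
    - [[0.4,0,1],0]
    - [[0.4,0,1],0]
    - [[0,0,0],0]

```text
time: 13.8
tcp_pos: [0.4796, -0.2763, 0.0795]
tcp_rot: [2.813, 1.555, -0.133]
contact_force: [4.9, 1.3, 11.2]
width: 0.276
```

```bash
python3 - <<'E'
from chk import *
for k in ('top','side','wrist'):
    c=held(k)
    if k=='top': cv2.imwrite('pics/t4.png',cv2.resize(c['img'][120:235,400:490,::-1],None,fx=5,fy=5,interpolation=2))
    if k=='side': cv2.imwrite('pics/s4.png',cv2.resize(c['img'][230:400,260:460,::-1],None,fx=3.5,fy=3.5))
E
```

```text
cur yaw -78.80 turn 0.17 y -1.6 z 0.7  tcp z 0.0795
[ 4.9  1.3 11.2]
top [0.72]
 mean [0.0988 0.0012 0.0934] dir yaw 0.8 pitch 25.4 X -0.003 0.199 Z 0.042 0.141
side [0.72, 0.22]
 mean [ 0.1049 -0.0063  0.0974] dir yaw -0.2 pitch 26.0 X -0.005 0.198 Z 0.038 0.175
wrist [0.79]
 mean [ 0.1655 -0.001   0.1249] dir yaw 0.1 pitch 23.1 X 0.111 0.202 Z 0.101 0.138
```

View pics/t4.png

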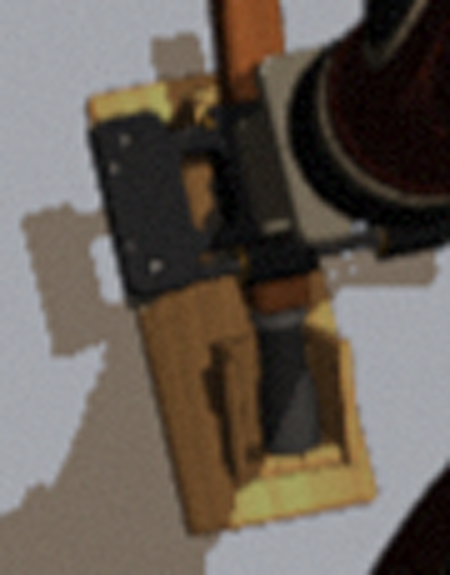

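arm_command:
  targets:
    - [[-1,0,2],0]
    - [[-1,0,2],0]
    - [[0,0,0],0]

```text
time: 14.4
tcp_pos: [0.479, -0.2763, 0.0809]
tcp_rot: [2.856, 1.548, -0.089]
contact_force: [9.8, 1.6, 0.3]
width: 0.279
```

arm_command:
  targets:
    - [[-1,0,2],0]
    - [[-1,0,2],0]
    - [[0,0,0],0]

```text
time: 14.7
tcp_pos: [0.4775, -0.2768, 0.0832]
tcp_rot: [2.857, 1.544, -0.088]
contact_force: [11.8, 2.9, 0.2]
width: 0.276
```

arm_command:
  targets:
    - [[0,0,2],0]
    - [[0,0,2],0]
    - [[0,0,0],0]

```text
time: 15.0
tcp_pos: [0.4769, -0.277, 0.0842]
tcp_rot: [2.856, 1.537, -0.087]
contact_force: [15.9, 4.0, 1.3]
width: 0.281
```

```bash
python3 - <<'E'
from chk import *
a=[]
for k in ('top','side','wrist'):
    c=held(k)
    if k=='top': a.append(cv2.resize(c['img'][120:235,400:490,::-1],(390,500),interpolation=2))
    if k=='side': a.append(cv2.resize(c['img'][250:400,290:410,::-1],(400,500),interpolation=2))
cv2.imwrite('pics/c5.png',np.hstack(a))
E
```

```text
cur yaw -78.64 turn 0.33 y -1.7 z -2.1  tcp z 0.0842
[15.9  4.   1.3]
top [0.97]
 mean [0.0996 0.0013 0.1014] dir yaw 1.2 pitch 29.2 X -0.003 0.196 Z 0.042 0.153
side [0.63]
 mean [ 0.1097 -0.006   0.1053] dir yaw -0.3 pitch 28.1 X -0.003 0.194 Z 0.045 0.149
wrist [0.67]
 mean [ 0.1628 -0.0011  0.1336] dir yaw 0.1 pitch 25.4 X 0.111 0.197 Z 0.108 0.147
```

View pics/c5.png

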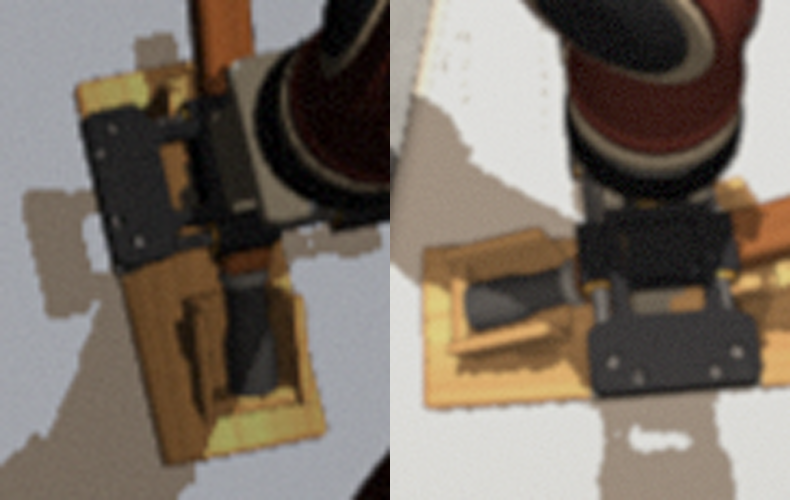

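The head is against the stop in both views, but the handle sits about 3° high. I'll ease off the preload and lower the handle back onto the fork.

arm_command:
  targets:
    - [[1,0,-2],0]
    - [[1.5,0,-2],0]
    - [[1.5,0,-2],0]
    - [[1,0,-1],0]
    - [[0,0,0],0]

```text
time: 15.8
tcp_pos: [0.4785, -0.2767, 0.0794]
tcp_rot: [2.822, 1.548, -0.122]
contact_force: [8.7, 3.5, 11.7]
width: 0.276
```

```bash
python3 - <<'E'
from chk import *
for k in ('top','side','wrist'): c=held(k)
E
```

```text
cur yaw -78.71 turn 0.26 y -1.7 z -0.4  tcp z 0.0794
[ 8.7  3.5 11.7]
top [0.62]
 mean [0.1    0.0014 0.0943] dir yaw 0.7 pitch 25.4 X -0.003 0.197 Z 0.043 0.141
side [0.77]
 mean [ 0.109  -0.0061  0.0977] dir yaw -0.1 pitch 25.5 X -0.005 0.199 Z 0.041 0.140
wrist [0.66]
 mean [ 0.1651 -0.0014  0.125 ] dir yaw 0.1 pitch 23.1 X 0.111 0.201 Z 0.101 0.138
```

Seated: 25.4°, both supports carrying. I'll relax the remaining preload and then open.

arm_command:
  targets:
    - [[-1,0,-2],0]
    - [[-1,0,-1],0]
    - [[0,0,0],0]

```text
time: 16.4
tcp_pos: [0.4786, -0.2767, 0.0794]
tcp_rot: [2.814, 1.553, -0.132]
contact_force: [6.6, 1.5, 1.7]
width: 0.278
```

```bash
python3 - <<'E'
from chk import *
for k in ('top','side'): c=held(k)
E
```

```text
cur yaw -78.77 turn 0.20 y -1.8 z -0.4  tcp z 0.0794
[6.6 1.5 1.7]
top [0.65]
 mean [0.099  0.0011 0.0951] dir yaw 0.8 pitch 26.1 X -0.003 0.198 Z 0.043 0.143
side [0.94]
 mean [ 0.1115 -0.0062  0.0994] dir yaw -0.0 pitch 25.3 X -0.003 0.198 Z 0.043 0.140
```

arm_command:
  targets:
    - [[0,0,0],0]
    - [[0,0,0],0]
    - [[0,0,0],0]
    - [[0,0,0],0]
    - [[0,0,0],0]
  fingers: 60

```text
time: 17.1
tcp_pos: [0.4694, -0.2776, 0.0772]
tcp_rot: [-0.587, 1.57, 2.748]
contact_force: [-0.1, -0.4, -0.4]
width: 0.629
```

arm_command:
  targets:
    - [[-5,0,0],0]
    - [[-10,0,0],0]
    - [[-20,0,0],0]
    - [[-30,0,0],0]
    - [[-30,0,0],0]
    - [[-30,0,0],0]
    - [[-20,0,0],0]
    - [[0,0,0],0]

```text
time: 17.9
tcp_pos: [0.4716, -0.2784, 0.2265]
tcp_rot: [2.456, 1.562, -0.493]
contact_force: [0.8, -0.4, -0.2]
width: 0.648
```

arm_command:
  targets:
    - [[0,15,0],0]
    - [[0,30,0],0]
    - [[0,30,0],0]
    - [[0,30,0],0]
    - [[0,30,0],0]
    - [[0,15,0],0]
    - [[0,0,0],0]

```text
time: 18.6
tcp_pos: [0.4965, -0.4283, 0.2197]
tcp_rot: [-0.224, 1.567, 3.105]
contact_force: [0.3, 0.2, -0.9]
width: 0.646
```

```bash
python3 - <<'E'
from chk import *
a=[]
for k in ('top','side'):
    c=held(k)
    if k=='top': a.append(cv2.resize(c['img'][120:235,400:490,::-1],(390,500),interpolation=2))
    if k=='side': a.append(cv2.resize(c['img'][250:400,290:430,::-1],(410,440),interpolation=2))
a[1]=cv2.copyMakeBorder(a[1],0,60,0,0,0)
cv2.imwrite('pics/c6.png',np.hstack(a))
E
```

```text
cur yaw -79.23 turn -0.26 y -154.0 z -11.8  tcp z 0.2197
[ 0.3  0.2 -0.9]
top [0.91]
 mean [0.1035 0.0006 0.0968] dir yaw 0.7 pitch 25.6 X -0.002 0.196 Z 0.044 0.140
side [0.8]
 mean [ 0.0218 -0.0061  0.0559] dir yaw 0.9 pitch 22.6 X -0.005 0.050 Z 0.035 0.069
```

View pics/c6.png

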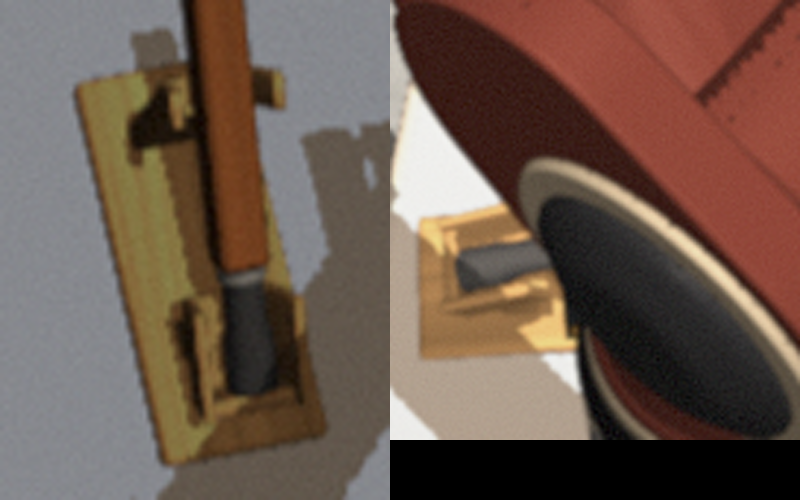

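```bash
python3 - <<'E'
from h import *
c=snap('top');P=cloud(c);r=regions_of('top','short_muddler')
for k in r[:2]: print(round(k['score'],2),np.median(P[k['mask']],0).round(3))
print(job_done())
E
```

```text
0.71 [0.451 0.259 0.025]
the job is handed in; nothing more can be done
None
```

The long muddler lies in the slanted rest, metal head at the stop in the low saddle and handle raised in the high fork. I've handed the job in.

- **How it went:** I gripped the handle about 100 mm from the head end and carried it level over the rest. The tool cannot pitch, so I lowered it straight down and let the fork tilt it in the grip. I then slid it to the stop, eased off the load, opened the fingers and backed away. The time was about 19 s of the 45 s allowed, and the highest wrist force reported was about 16 N.
- **Slope:** After release, the top camera put the muddler at 25.6°, where 25° was wanted. The top edge of its free end measured 140 mm high against about 141 mm expected.
- **Head at the stop:** The side camera put the head end within about 1 mm of the stop. The top camera read about 2–3 mm up the slope from it, which is near the 2 mm calibration limit. I took it as seated.
- **Other disagreements:** During the slide to the stop, the handle rose about 3° too high and I lowered it back. The final side view showed only the head because the arm hid the rest, so its slope of 22.6° is less reliable.
- **Short muddler:** It still lies at (0.451, 0.259), within 1 mm of where it started.

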